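Fetch the primer tin from the back of the bottle rack and weigh it

TASK

Weigh the small tin that stands in the back row of the wire bottle rack: first take out the bottles that stand in front of it and stand them upright in the black drip tray, then lift the tin out and set it upright in the middle of the scale's pan. Afterwards put every bottle you took out back in the well it came from, and leave the tin on the scale; let nothing tip over and leave the tan cup beside the tin where it is.

Things in the scene. Friction and masses are not known exactly. Their poses are not given: they have to be found in the camera images.
- small_tin_mid (a point): small round metal primer tin without a handle, 67 mm diameter, 68 mm high, about 0.2 kg; the point is its centre, 34 mm above its underside, z along its axis. It starts in one of the two back wells of the rack (left or right), close behind two of the three front bottles
- tall_bottle_mid (a point): the tallest bottle of the rack: pale round bottle, 66 mm diameter, 175 mm high with a narrow white cap (34 mm wide, top 18 mm); round body straight up to about 138 mm; about 0.45 kg; the point is its centre, 87.5 mm above its underside, z along its axis. Starts in any of the three front wells
- slim_bottle_mid (a point): the slimmest bottle of the rack: round white bottle with a narrow black cap (30 mm wide, top 18 mm), 58 mm diameter, 140 mm high; body straight up to about 104 mm; about 0.25 kg; the point is its centre, 70 mm above its underside, z along its axis. Starts in any of the three front wells
- short_bottle_mid (a point): the shortest bottle of the rack: round, orange with a narrow black cap (34 mm wide, top 18 mm), 66 mm diameter, 130 mm high; body straight up to about 90 mm; about 0.28 kg; the point is its centre, 65 mm above its underside, z along its axis. Starts in any of the three front wells
- tan_cup_mid (a point): tan open mixing cup, 66 mm across the rim, 78 mm high, light; stands in the other back well beside the tin and stays there; the point is its centre, 39 mm above its underside
- rack_centre (a point): fixed wire bottle rack, 151 (x) by 311 mm (y); the point is the centre of its floor, 8 mm above the bench; x points to the back row, y to its left. Five equal wells, wire rings about 75 mm clear, ring tops 42.5 mm above the bench, centres (x, y) mm: front (-30, 110), (-30, 0), (-30, -110), back (30, 55), (30, -55). Things stand on its floor at well centres; a back well is 81 mm from the two in front of it
- tray_floor (a point): fixed shallow black plastic drip tray, 210 mm (its x) by 150 mm (its y), rim about 24 mm above the bench, on one side of the rack (left or right), empty; the point is the centre of its floor, 9 mm above the bench; z up. There is room for two bottles, 100 mm apart along x
- scale_pan (a point): centre of the top of the fixed bench scale's pale square pan (118 mm in x by 128 mm in y), 30 mm above the bench, on the other side of the rack from the tray; the scale is 180 by 150 mm with its display towards -x; z up

How it is judged:
On the way, in this order (a step that is already met when the one before it is completed fails the run):
1. the bottles that stood in front of the tin stand upright and released in the drip tray; any other bottle is still in its well and the tin is still in its place (distance of small_tin_mid from where it was at the start of the episode below 0.015 m and horizontal distance between each of tall_bottle_mid, slim_bottle_mid, short_bottle_mid and small_tin_mid above 0.11 m and ((x of tall_bottle_mid in the frame of tray_floor between -0.08 and 0.08 m and y of tall_bottle_mid in the frame of tray_floor between -0.05 and 0.05 m and z of tall_bottle_mid in the frame of tray_floor below 0.0995 m and angle between tall_bottle_mid's own z axis and vertical below 0.15 rad and contact force between the fingers and tall_bottle below 0.3 N) or (distance of tall_bottle_mid from where it was at the start of the episode below 0.015 m and angle between tall_bottle_mid's own z axis and vertical below 0.12 rad)) and ((x of slim_bottle_mid in the frame of tray_floor between -0.08 and 0.08 m and y of slim_bottle_mid in the frame of tray_floor between -0.05 and 0.05 m and z of slim_bottle_mid in the frame of tray_floor below 0.082 m and angle between slim_bottle_mid's own z axis and vertical below 0.15 rad and contact force between the fingers and slim_bottle below 0.3 N) or (distance of slim_bottle_mid from where it was at the start of the episode below 0.015 m and angle between slim_bottle_mid's own z axis and vertical below 0.12 rad)) and ((x of short_bottle_mid in the frame of tray_floor between -0.08 and 0.08 m and y of short_bottle_mid in the frame of tray_floor between -0.05 and 0.05 m and z of short_bottle_mid in the frame of tray_floor below 0.077 m and angle between short_bottle_mid's own z axis and vertical below 0.15 rad and contact force between the fingers and short_bottle below 0.3 N) or (distance of short_bottle_mid from where it was at the start of the episode below 0.015 m and angle between short_bottle_mid's own z axis and vertical below 0.12 rad))), for 0.2 s.
2. the tin stands released in the middle of the scale's pan, the bottles that blocked it still out of their wells (horizontal distance between small_tin_mid and scale_pan below 0.015 m and z of small_tin_mid in the frame of scale_pan below 0.039 m and angle between small_tin_mid's own z axis and vertical below 0.1 rad and contact force between the fingers and small_tin below 0.3 N and ((x of tall_bottle_mid in the frame of tray_floor between -0.08 and 0.08 m and y of tall_bottle_mid in the frame of tray_floor between -0.05 and 0.05 m and z of tall_bottle_mid in the frame of tray_floor below 0.0995 m and angle between tall_bottle_mid's own z axis and vertical below 0.15 rad and contact force between the fingers and tall_bottle below 0.3 N) or (x of slim_bottle_mid in the frame of tray_floor between -0.08 and 0.08 m and y of slim_bottle_mid in the frame of tray_floor between -0.05 and 0.05 m and z of slim_bottle_mid in the frame of tray_floor below 0.082 m and angle between slim_bottle_mid's own z axis and vertical below 0.15 rad and contact force between the fingers and slim_bottle below 0.3 N) or (x of short_bottle_mid in the frame of tray_floor between -0.08 and 0.08 m and y of short_bottle_mid in the frame of tray_floor between -0.05 and 0.05 m and z of short_bottle_mid in the frame of tray_floor below 0.077 m and angle between short_bottle_mid's own z axis and vertical below 0.15 rad and contact force between the fingers and short_bottle below 0.3 N))), for 0.2 s.
At the end, for the whole second after the job is handed in: the tin stands upright on the scale's pan within 15 mm of its centre; each of the three bottles stands upright within 15 mm of where it stood at the start, in its own well; the tan cup is within 25 mm of its start; all released and at rest (horizontal distance between small_tin_mid and scale_pan below 0.015 m and z of small_tin_mid in the frame of scale_pan below 0.039 m and angle between small_tin_mid's own z axis and vertical below 0.1 rad and contact force between the fingers and small_tin below 0.3 N and distance of each of tall_bottle_mid, slim_bottle_mid, short_bottle_mid from where it was at the start of the episode below 0.015 m and angle between each of tall_bottle_mid, slim_bottle_mid, short_bottle_mid's own z axis and vertical below 0.12 rad and linear speed of each of tall_bottle, slim_bottle, short_bottle, small_tin, tan_cup below 0.02 m/s and contact force between the fingers and tall_bottle below 0.3 N and contact force between the fingers and slim_bottle below 0.3 N and contact force between the fingers and short_bottle below 0.3 N and distance of tan_cup_mid from where it was at the start of the episode below 0.025 m); the robot touches nothing.
It fails at once if a bottle or the tin tips over (angle between any of tall_bottle_mid, slim_bottle_mid, short_bottle_mid, small_tin_mid's own z axis and vertical above 0.6 rad).
It fails at once if the tan cup is taken out of its well or knocked over (distance of tan_cup_mid from where it was at the start of the episode above 0.025 m or angle between tan_cup_mid's own z axis and vertical above 0.4 rad).
It also fails if it takes over 99 s, if anything falls off the work surface, if the arm or the gripper's body presses on something with over 40 N, if the wrist force passes 120 N, or if a joint passes its speed limit or range.

ROBOT

A 7-joint arm with a two-finger parallel gripper is mounted at the origin on a cart in front of the work surface, level with it; the furniture and walls round the work are solid. World frame = base frame: x ahead of the robot, y to its left, z up, the work surface at z = 0. Lengths are in m, angles in rad, forces in N, time in s.
With the tool pointing down it reaches from about 0.425 to 0.825 m from the base axis. Payload 3.6 kg.
Tool frame: the origin (TCP) lies midway between the tips of the shut fingers; the grasp point (between the pads) lies 19 mm behind it (grip_point_offset is the distance from the TCP to the grasp point, in m); z points along the fingers, y is the line along which they close (so a half turn about z gives the same grasp; the last joint's range is limited). The gripper opens to 93 mm and grips with 3 to 60 N. Pads are 15 mm wide; open, the fingers measure 128 mm over their backs; the gripper's body (75 mm by 188 mm) begins 65 mm behind the grasp point.
Start: joints at [-0.026, 0.615, -0.013, 1.423, 0.008, 1.103, -0.04], TCP at [0.65, 0, 0.219] pointing down, gripper open.
Joint ranges: [-3.12, 3.12], [-0.3, 2.06], [-1.34, 1.32], [0.26, 2.42], [-1.36, 4.5], [0.01, 1.98], [-2.84, 2.84]. Speed limits (rad/s): [2.79, 2.79, 3.14, 3.14, 3.14, 3.14, 3.14].

INTERFACE

Orientations are given as a unit quaternion [x, y, z, w].
In Python, from bench import * gives the robot as it stands. The module is installed in compiled form; this text tells all that it offers.
- The arm moves only by the tool apply_moves, never from a script. Its argument "moves" is one flat list of numbers, 6 for each row, row after row: the shift along the tool's x, y, z in mm, then the turn, a rotation vector about the tool's x, y, z in rad. In form: [x, y, z, wx, wy, wz, x, y, z, wx, wy, wz, ...]. A call has exactly 5 rows; each row is the pose to reach, as a shift and turn from the pose commanded when the call began, along the tool's axes at that moment; what a row does not reach only later rows make up. A row lasts 1/8 s, in which the tool goes at most 62.5 mm and 10.7 degrees, less where a joint would pass 70% of its speed; a pose out of reach is approached as far as the arm can. A call with a gripper value outside its range is refused whole. "claw" is the finger opening in mm, from 0 to 93, set as the call begins (left out, the last holds). The fingers move at their own pace and stop on an object; "newtons" is the grip in N (left out, the last holds). Time passes only in rows, so rows that repeat a pose let the fingers close, or fill a call up. It gives the time, the measured TCP pose, the force, the opening and the grip force at its end, in the units of the state.
- get_state(): the state, without advancing time (a new reading comes with each control period).
- get_image(name): name is "scene" or "side" or "wrist"; returns the picture (384x512x3 uint8, blue, green, red); there is no depth.
- camera_model(name): a dict with "mtx" (3x3 intrinsics, pixels), "rvec" (rotation vector, rad) and "tvec" (3), from world to camera coordinates, as OpenCV has them. Camera axes: x right, y down, z forward; pixel columns grow to the right and rows downward; lengths in m; the calibration is good to about 2 mm. The wrist camera is an equidistant fisheye: a pixel r from the principal point sees the ray r / f radians off the axis. A picture is of the moment at which its call begins: read the wrist's pose just before it. camera_model takes no time and is no camera call; for the wrist camera it gives the pose at the moment of the call.
- job_done(): hands the job in; it is judged then, once.
The state is a dict: "clock": time; "qpos": joint angles; "dq": joint speeds; "effort": joint torques, N m; "ee_pos": TCP position; "ee_rot": TCP orientation; "wrist_force": force on the tool from outside, world axes, zero at the start; "moment": the same for the moment, N m; "gripper_width": finger opening in m; "grasp_force": force on a finger pad.
Only numpy, scipy, OpenCV 4.12 (cv2) and the standard library are available. Lean on these libraries where they do the work, as an engineer would, in place of code of your own. Each camera call takes 0.05 s, during which the arm holds its last target. There are 200 camera calls.

## Working session

There is one attempt and no reset: what is moved stays moved. The work goes in short steps, Python scripts to look and compute and a tool call to move; the robot and the scene stay as the last step left them, time stands still between calls to the robot, and variables do not carry over. Pictures are saved under pics/ and viewed, at most 14 in all, crops included, and the job is handed in when it is done.

Besides the shell and the picture viewer there is one more tool, called after "Call:" as a command line: name --argument value ..., lists and objects as JSON in quotes. apply_moves: Moves the arm, as the interface text tells. Its arguments: {"type":"object","properties":{"moves":{"type":"array","items":{"type":"number"}},"claw":{"type":"number"},"newtons":{"type":"number"}},"required":["moves"]}

```bash
mkdir -p pics
python3 - <<'E'
from bench import *
import cv2,numpy as np
s=get_state();print(s)
for n in("scene","side"):
    cv2.imwrite(f"pics/{n}0.png",get_image(n)); m=camera_model(n)
    R=cv2.Rodrigues(np.array(m["rvec"]))[0];print(n,m["mtx"],-R.T@np.array(m["tvec"]).ravel(),R[2])
E
```

```text
{'clock': 0.0, 'qpos': array([-0.02648253,  0.61592462, -0.01265302,  1.42483456,  0.0081277 ,
        1.10341067, -0.04039177]), 'dq': array([ 8.60461291e-04,  2.56253478e-04, -8.47272303e-05,  2.99727370e-04,
        1.79179370e-04,  2.28947054e-03,  1.05978733e-04]), 'effort': array([ 5.37042069e-04, -4.58937871e+01,  2.08912762e-01, -1.65743172e+01,
       -6.11085235e-02,  2.03703978e-02,  2.53581929e-04]), 'ee_pos': array([6.49230685e-01, 1.05864655e-05, 2.17498891e-01]), 'ee_rot': array([ 0.70707112,  0.70714131, -0.00090706, -0.00087935]), 'wrist_force': array([-0.56860882, -0.1095714 ,  0.15238851]), 'moment': array([-0.00926553, -0.03086541,  0.02381307]), 'grasp_force': 0.0, 'gripper_width': 0.09281506296795809}
scene [[467.22670627   0.         258.70001231]
 [  0.         467.22670627 194.26147563]
 [  0.           0.           1.        ]] [-0.45437323 -0.64423781  0.71701035] [ 0.74147935  0.48119805 -0.46760754]
side [[366.91504932   0.         253.90203707]
 [  0.         366.91504932 190.06616062]
 [  0.           0.           1.        ]] [0.19405897 0.78540306 0.78737013] [ 0.28688583 -0.70629959 -0.64717649]
```

View pics/scene0.png

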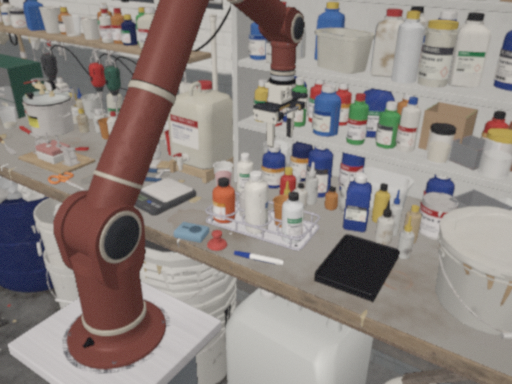

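View pics/side0.png

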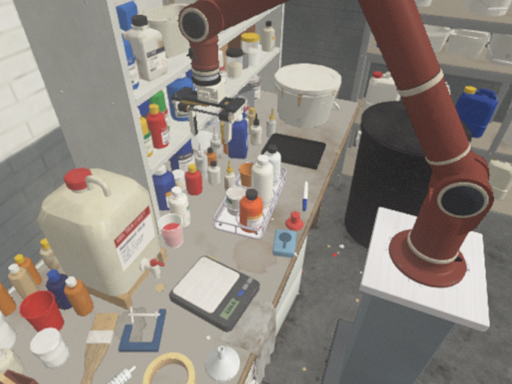

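The rack has the short orange bottle on the left, the tall one in the middle and the slim one on the right. The tray is at the right (scene ~358,265) and the scale at the left (side ~215,290). I'll enlarge both pictures and take a wrist view.

Run:
```python
from bench import *
import cv2,numpy as np
a=cv2.imread("pics/scene0.png")[155:305,195:395];b=cv2.imread("pics/side0.png")[130:330,160:340]
cv2.imwrite("pics/ca.png",cv2.resize(a,None,fx=4,fy=4,interpolation=cv2.INTER_CUBIC))
cv2.imwrite("pics/cb.png",cv2.resize(b,None,fx=3,fy=3,interpolation=cv2.INTER_CUBIC))
m=camera_model("wrist");print(m);cv2.imwrite("pics/w0.png",get_image("wrist"))
```

```text
{'mtx': array([[297.31863964,   0.        , 255.62632469],
       [  0.        , 297.31863964, 189.01496232],
       [  0.        ,   0.        ,   1.        ]]), 'rvec': array([-2.85612311e+00, -6.38065614e-04,  4.15562166e-03]), 'tvec': array([-0.64968886, -0.03297732,  0.39292612])}
```

View pics/ca.png

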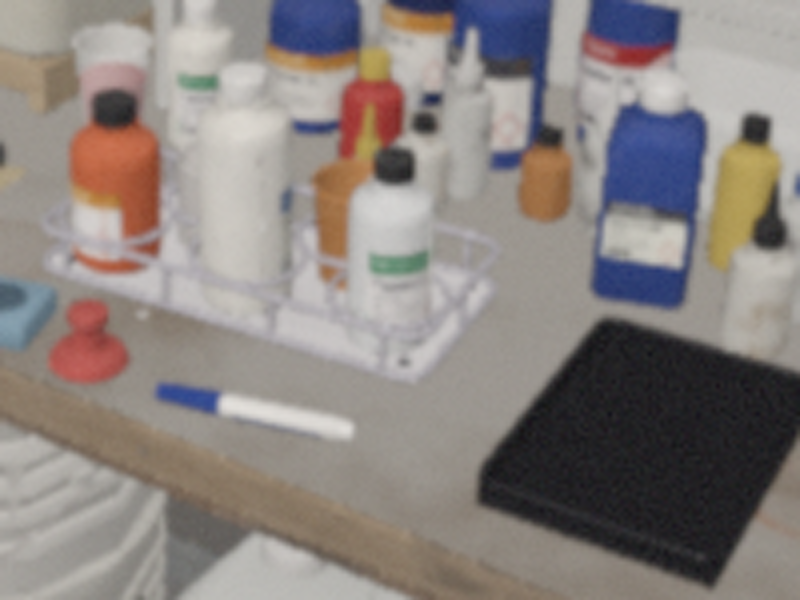

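View pics/cb.png

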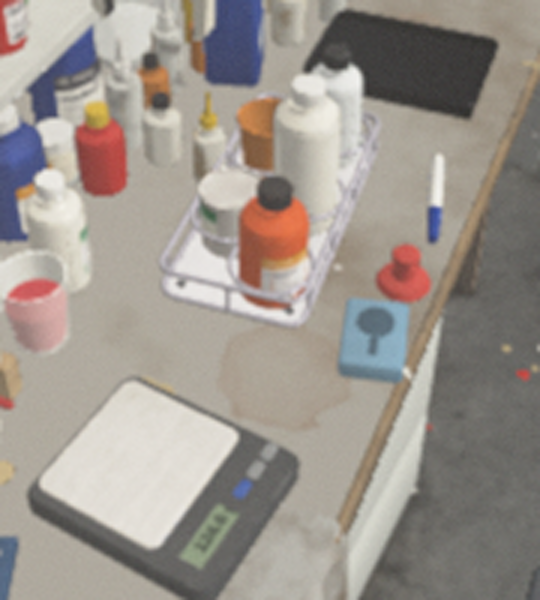

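View pics/w0.png

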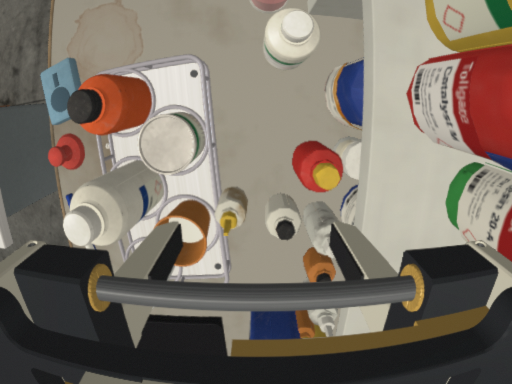

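Wrist view: tin at (170,138) in the back-left well, and the cup at back right (186,230). In front of the tin are the short bottle (cap 84,105) and the tall bottle (cap 82,225). The tray is at the right and the scale at the left. Next I cast rays.

```bash
cat > h.py <<'E'
from bench import *
import cv2,numpy as np
def ray(n,uv,m=None):
    m=m or camera_model(n);K=np.array(m["mtx"]);R=cv2.Rodrigues(np.array(m["rvec"]))[0];t=np.array(m["tvec"]).ravel()
    d=np.linalg.inv(K)@[uv[0],uv[1],1.]
    if n=="wrist":
        th=np.hypot(d[0],d[1]);d=np.array([*(d[:2]/max(th,1e-9)*np.sin(th)),np.cos(th)])
    return -R.T@t,R.T@d
def on(n,uv,z,m=None):
    c,d=ray(n,uv,m);return (c+d*(z-c[2])/d[2])[:2].round(4)
E
python3 - <<'E'
from h import *
A=lambda u,v:((u+.5)/4-.5+195,(v+.5)/4-.5+155)
B=lambda u,v:((u+.5)/3-.5+160,(v+.5)/3-.5+130)
for n,z,a,b,w in[("short",.138,(118,98),(275,185),(84,106)),("tall",.183,(246,72),(312,82),(82,225)),("slim",.148,(398,156),(338,50),None)]:
    print(n,on("scene",A(*a),z),on("side",B(*b),z),on("wrist",w,z) if w else"")
print("tin",on("side",B(231,192),.076),on("wrist",(169,141),.076))
print("cup",on("wrist",(188,228),.086),on("side",B(262,122),.086))
print("pan",[on("side",B(*p),.03) for p in[(138,379),(238,436),(155,548),(40,480)]], "mean",np.mean([on("side",B(*p),.03) for p in[(138,379),(238,436),(155,548),(40,480)]],axis=0))
print("tray scene",[on("scene",p,.024) for p in[A(608,320),A(482,480),A(715,575),(400,243)]])
print("tray side",[on("side",B(*p),.024) for p in[(345,10),(498,40),(472,116)]])
print("rack outer wrist floor",[on("wrist",p,.008) for p in[(107,70),(203,58),(228,277)]], "rim", [on("wrist",p,.042) for p in[(102,66),(207,54)]])
print("rackscene floor .008",[on("scene",A(*p),.008) for p in[(50,262),(412,375),(490,290)]])
E
```

```text
short [0.4847 0.082 ] [0.4863 0.0844] [0.4923 0.0861]
tall [ 0.492  -0.0209] [ 0.4925 -0.0196] [ 0.5046 -0.0117]
slim [ 0.5035 -0.1331] [ 0.506  -0.1309] 
tin [0.5499 0.0445] [0.5572 0.042 ]
cup [ 0.5746 -0.054 ] [ 0.5619 -0.0601]
pan [array([0.5431, 0.2562]), array([0.4375, 0.277 ]), array([0.4528, 0.3963]), array([0.566 , 0.3785])] mean [0.49985 0.327  ]
tray scene [array([ 0.5837, -0.2592]), array([ 0.3769, -0.2691]), array([ 0.3735, -0.417 ]), array([ 0.6262, -0.3941])]
tray side [array([ 0.5911, -0.4008]), array([ 0.3884, -0.4112]), array([ 0.3765, -0.242 ])]
rack outer wrist floor [array([0.4488, 0.1362]), array([0.5839, 0.1397]), array([ 0.6085, -0.169 ])] rim [array([0.4597, 0.1371]), array([0.5946, 0.1388])]
rackscene floor .008 [array([0.4487, 0.1208]), array([ 0.471 , -0.1697]), array([ 0.5965, -0.1637])]
```

Call:
apply_moves --moves '[-4,-10,-16,0,0,-0.18,-8,-20,-32,0,0,-0.36,-12,-30,-48,0,0,-0.54,-16,-40,-64,0,0,-0.72,-20,-50,-80,0,0,-0.9]' --claw 93

```text
clock: 0.78
ee_pos: [0.5993, -0.0202, 0.2987]
ee_rot: [0.326, 0.945, -0.0, -0.0]
wrist_force: [0.6, 0.7, 0.2]
gripper_width: 0.0931
grasp_force: 0.0
```

Call:
apply_moves --moves '[0,0,0,0,0,-0.18,0,0,0,0,0,-0.36,0,0,0,0,0,-0.54,0,0,0,0,0,-0.67,0,0,0,0,0,-0.67]'

```text
clock: 1.4
ee_pos: [0.5997, -0.0202, 0.2982]
ee_rot: [0.001, 1.0, 0.0, -0.001]
wrist_force: [0.0, -0.3, -0.2]
gripper_width: 0.0932
grasp_force: 0.0
```

Run:
```python
from h import *
import json
s=get_state();print(s["clock"],s["ee_pos"],s["ee_rot"],s["qpos"].round(2))
m=camera_model("wrist");cv2.imwrite("pics/w1.png",get_image("wrist"))
np.savez("w1.npz",**m)
```

```text
1.4 [ 0.59973147 -0.02023523  0.29818919] [ 1.28589202e-03  9.99999030e-01  1.35868758e-04 -5.18078287e-04] [ 0.25  0.5  -0.42  1.44  0.21  1.24  1.38]
```

View pics/w1.png

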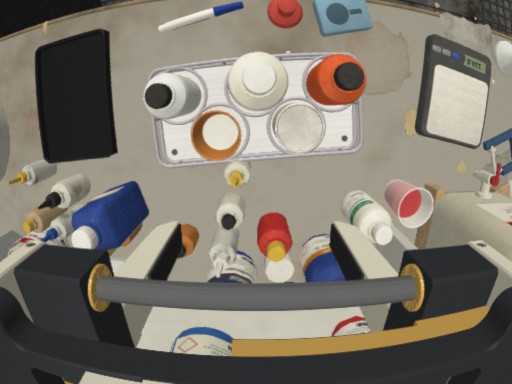

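Rack, tray (75,95), scale (455,92), tin (299,127) and caps are all visible: tall (260,80), short (348,76), slim (159,97). I'll refine these with masks.

Run:
```python
from h import *
m=dict(np.load("w1.npz"));im=cv2.imread("pics/w1.png");hsv=cv2.cvtColor(im,cv2.COLOR_BGR2HSV)
def rect(mask,x0,y0,x1,y1,z):
    k=np.zeros(mask.shape,np.uint8);k[y0:y1,x0:x1]=mask[y0:y1,x0:x1]*255
    k=cv2.morphologyEx(k,cv2.MORPH_CLOSE,np.ones((5,5)))
    k=cv2.morphologyEx(k,cv2.MORPH_OPEN,np.ones((5,5)))
    c=max(cv2.findContours(k,0,2)[0],key=cv2.contourArea).reshape(-1,2)
    P=np.array([on("wrist",p,z,m) for p in c],np.float32)*1000
    return cv2.minAreaRect(P)
g=hsv[...,2]
print("tray rim",rect((g<60),20,15,135,180,24))if 0 else None
def R(mask,b,z):print(b,[np.round(v,1) for v in rect(mask,*b,z/1000)])
R(g<60,(20,15,135,180),24)
R((g>160)&(hsv[...,1]<50),(422,55,495,150),30)
for n,z,p in[("tall",.183,(260,80)),("short",.138,(348,76)),("slim",.148,(159,97)),("tin",.076,(299,127)),("cup",.086,(217,133))]:print(n,on("wrist",p,z,m))
cs=[on("wrist",p,.0425,m) for p in[(150,72),(357,53),(363,152),(162,166)]];print("rack",cs,np.mean(cs,axis=0))
print("holes floor", [on("wrist",p,.008,m) for p in[(344,138),(175,150)]])
# dark cap blobs
for n,b,z in[("short",(325,55,368,95),.138),("slim",(140,78,178,115),.148)]:
    k=(g<70)[b[1]:b[3],b[0]:b[2]].astype(np.uint8);c=max(cv2.findContours(k,0,2)[0],key=cv2.contourArea)
    (x,y),r=cv2.minEnclosingCircle(c);print(n,x+b[0],y+b[1],r,on("wrist",(x+b[0],y+b[1]),z,m))
```

```text
(20, 15, 135, 180) [array([ 491.1, -328.3]), array([213.8, 161.1]), np.float64(2.6)]
(422, 55, 495, 150) [array([502.6, 329.1]), array([128.4, 117.8]), np.float64(82.6)]
tall [ 0.4992 -0.0153]
short [0.4872 0.0836]
slim [ 0.5107 -0.1243]
tin [0.5516 0.0375]
cup [ 0.5584 -0.0689]
rack [array([ 0.4685, -0.1725]), array([0.4412, 0.1277]), array([0.5886, 0.1416]), array([ 0.6096, -0.1599])] [ 0.526975 -0.015775]
holes floor [array([0.5722, 0.1207]), array([ 0.5911, -0.1475])]
short 348.08823585510254 76.73529434204102 14.35141372680664 [0.4881 0.0837]
slim 158.2439022064209 95.58536529541016 13.015558242797852 [ 0.5091 -0.1252]
```

Call:
apply_moves --moves '[40,0,0,0,0,0,80,1,0,0,0,0,104,1,30,0,0,0,104,1,60,0,0,0,104,1,90,0,0,0]'

```text
clock: 2.08
ee_pos: [0.4958, -0.0191, 0.2082]
ee_rot: [0.002, 1.0, -0.0, 0.001]
wrist_force: [0.4, -0.3, -0.4]
gripper_width: 0.0932
grasp_force: 0.0
```

Run:
```python
from h import *
s=get_state();print(s["clock"],s["ee_pos"],s["ee_rot"])
m=camera_model("wrist");cv2.imwrite("pics/w2.png",get_image("wrist"));np.savez("w2.npz",**m)
```

```text
2.075 [ 0.49579889 -0.01906099  0.20824561] [ 1.55781690e-03  9.99998609e-01 -2.49315396e-04  5.40842960e-04]
```

View pics/w2.png

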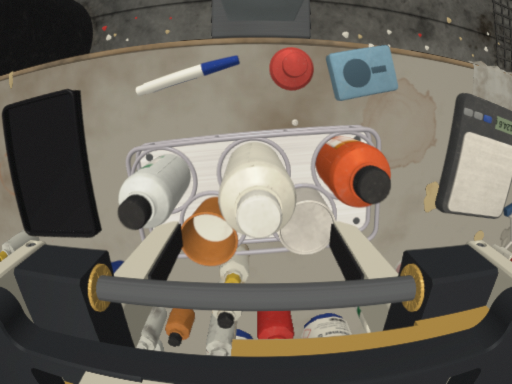

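The tall cap is at (259,212), centred between the fingers (midline ~256). The short cap is at (372,185).

Run:
```python
from h import *
m=dict(np.load("w2.npz"))
for n,z,p in[("tall",.183,(259,212)),("short",.138,(372,185)),("slim",.148,(134,212)),("tin",.076,(306,222))]:print(n,on("wrist",p,z,m))
```

```text
tall [ 0.4912 -0.0162]
short [0.4846 0.083 ]
slim [ 0.5054 -0.1239]
tin [0.5442 0.0367]
```

Call:
apply_moves --moves '[0,0,25,0,0,0,0,0,50,0,0,0,0,0,75,0,0,0,0,0,97,0,0,0,0,0,97,0,0,0]'

```text
clock: 2.75
ee_pos: [0.4953, -0.019, 0.1109]
ee_rot: [0.001, 1.0, -0.0, -0.001]
wrist_force: [0.0, -0.2, 0.1]
gripper_width: 0.0931
grasp_force: 0.0
```

Call:
apply_moves --moves '[0,0,0,0,0,0,0,0,0,0,0,0,0,0,0,0,0,0,0,0,0,0,0,0,0,0,0,0,0,0]' --claw 50 --newtons 30

```text
clock: 3.38
ee_pos: [0.4966, -0.0189, 0.1123]
ee_rot: [0.0, 1.0, -0.0, 0.001]
wrist_force: [-0.5, -0.2, 4.9]
gripper_width: 0.0653
grasp_force: 30.0
```

Call:
apply_moves --moves '[0,0,-20,0,0,0,0,0,-55,0,0,0,0,0,-95,0,0,0,0,0,-135,0,0,0,0,0,-165,0,0,0]'

```text
clock: 4.0
ee_pos: [0.4954, -0.0189, 0.2774]
ee_rot: [0.0, 1.0, 0.0, -0.0]
wrist_force: [0.7, -0.5, -2.8]
gripper_width: 0.0646
grasp_force: 29.9
```

Call:
apply_moves --moves '[0,-15,0,0,0,0,0,-45,0,0,0,0,-5,-80,0,0,0,0,-10,-120,0,0,0,0,-15,-160,0,0,0,0]'

```text
clock: 4.62
ee_pos: [0.509, -0.1814, 0.2737]
ee_rot: [0.001, 1.0, 0.0, -0.003]
wrist_force: [0.8, 0.3, -2.5]
gripper_width: 0.0652
grasp_force: 29.9
```

Call:
apply_moves --moves '[-5,-40,0,0,0,0,-10,-80,0,0,0,0,-15,-115,0,0,0,0,-20,-140,0,0,0,0,-20,-153,0,0,0,0]'

```text
clock: 5.25
ee_pos: [0.5285, -0.3344, 0.2731]
ee_rot: [0.002, 1.0, 0.001, -0.003]
wrist_force: [-0.3, 0.4, -2.1]
gripper_width: 0.0651
grasp_force: 29.9
```

Run:
```python
from h import *
s=get_state();print(s["clock"],s["ee_pos"],s["ee_rot"],s["gripper_width"])
m=camera_model("wrist");im=get_image("wrist");cv2.imwrite("pics/w3.png",im);np.savez("w3.npz",**m)
```

```text
5.25 [ 0.52851223 -0.33435056  0.27314516] [ 1.88946828e-03  9.99993753e-01  8.15191322e-04 -2.87373312e-03] 0.0651382131826134
```

View pics/w3.png

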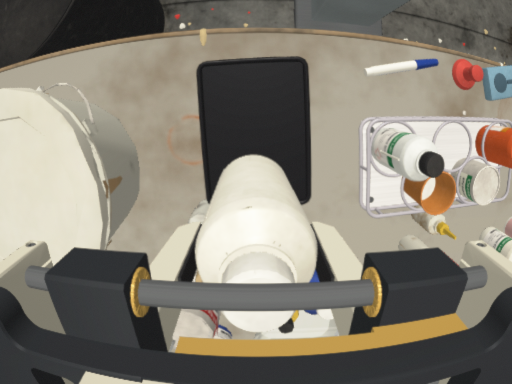

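Bottle held upright. The tray's rim corners are at (198,60), (306,57) in front, and (311,203), (207,203) behind. The big pail lies clear to the left.

Run:
```python
from h import *
m=dict(np.load("w3.npz"))
P=[on("wrist",p,.024,m) for p in[(198,60),(306,57),(311,203),(207,203)]];print(P,np.mean(P,axis=0))
print([on("wrist",p,.05,m) for p in[(320,278)]])
```

```text
[array([ 0.3847, -0.4128]), array([ 0.3814, -0.2628]), array([ 0.5938, -0.2507]), array([ 0.593, -0.406])] [ 0.488225 -0.333075]
[array([ 0.7104, -0.2327])]
```

Call:
apply_moves --moves '[0,0,30,0,0,0,0,0,70,0,0,0,0,0,110,0,0,0,0,0,140,0,0,0,0,0,153,0,0,0]'

```text
clock: 5.92
ee_pos: [0.529, -0.3303, 0.1211]
ee_rot: [-0.0, 1.0, 0.002, -0.002]
wrist_force: [-0.7, -0.4, -2.7]
gripper_width: 0.0648
grasp_force: 29.9
```

Call:
apply_moves --moves '[0,0,3,0,0,0,0,0,6,0,0,0,0,0,9,0,0,0,0,0,9,0,0,0,0,0,9,0,0,0]'

```text
clock: 6.55
ee_pos: [0.5309, -0.332, 0.115]
ee_rot: [0.0, 1.0, -0.0, 0.0]
wrist_force: [0.9, -0.2, -2.7]
gripper_width: 0.065
grasp_force: 29.9
```

Call:
apply_moves --moves '[0,0,1,0,0,0,0,0,2,0,0,0,0,0,3,0,0,0,0,0,3,0,0,0,0,0,3,0,0,0]'

```text
clock: 7.18
ee_pos: [0.5317, -0.3319, 0.1134]
ee_rot: [0.0, 1.0, -0.0, 0.001]
wrist_force: [-1.6, 1.0, 5.8]
gripper_width: 0.0652
grasp_force: 30.0
```

Call:
apply_moves --moves '[0,0,0,0,0,0,0,0,0,0,0,0,0,0,0,0,0,0,0,0,0,0,0,0,0,0,-5,0,0,0]' --claw 93

```text
clock: 7.8
ee_pos: [0.5304, -0.3318, 0.1163]
ee_rot: [0.0, 1.0, 0.0, -0.001]
wrist_force: [0.1, -0.7, -0.2]
gripper_width: 0.0926
grasp_force: 0.0
```

Call:
apply_moves --moves '[0,0,-20,0,0,0,0,0,-45,0,0,0,0,0,-70,0,0,0,0,0,-95,0,0,0,0,0,-110,0,0,0]'

```text
clock: 8.43
ee_pos: [0.5312, -0.3321, 0.2284]
ee_rot: [0.0, 1.0, -0.001, 0.001]
wrist_force: [-0.4, 0.0, 0.6]
gripper_width: 0.0928
grasp_force: 0.0
```

Call:
apply_moves --moves '[5,40,0,0,0,0,10,90,0,0,0,0,20,140,0,0,0,0,30,190,0,0,0,0,35,240,0,0,0,0]'

```text
clock: 9.05
ee_pos: [0.4952, -0.0904, 0.2267]
ee_rot: [0.0, 1.0, -0.0, -0.0]
wrist_force: [0.3, -0.2, 0.3]
gripper_width: 0.093
grasp_force: 0.0
```

Call:
apply_moves --moves '[5,50,0,0,0,0,10,100,0,0,0,0,11,150,0,0,0,0,11,176,0,0,0,0,11,176,0,0,0,0]'

```text
clock: 9.68
ee_pos: [0.4846, 0.0864, 0.2268]
ee_rot: [-0.002, 1.0, 0.0, -0.0]
wrist_force: [-0.7, 1.2, -0.7]
gripper_width: 0.093
grasp_force: 0.0
```

Run:
```python
from h import *
s=get_state();print(s["clock"],s["ee_pos"],s["ee_rot"],s["gripper_width"])
m=camera_model("wrist");im=get_image("wrist");cv2.imwrite("pics/w4.png",im);np.savez("w4.npz",**m)
```

```text
9.675 [0.48462391 0.08637367 0.22675524] [-2.18613408e-03  9.99997502e-01  4.60043197e-04 -7.49004349e-05] 0.09303892435166464
```

View pics/w4.png

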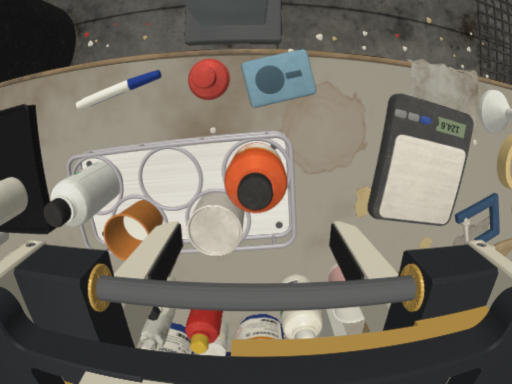

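The short cap is at (254,190), between the fingers. The tin top is at (215,216), its empty front-right neighbour at (172,177), and the pan (423,180).

Run:
```python
from h import *
m=dict(np.load("w4.npz"))
print("short",on("wrist",(254,190),.138,m),"tin",on("wrist",(215,216),.076,m),"midwell ring",on("wrist",(171,177),.0425,m))
P=[on("wrist",p,.03,m) for p in[(391,134),(467,148),(449,223),(378,213)]];print(P,np.mean(P,axis=0))
```

```text
short [0.4831 0.0855] tin [0.533  0.0404] midwell ring [ 0.4949 -0.0186]
[array([0.4379, 0.2645]), array([0.4491, 0.401 ]), array([0.568 , 0.3897]), array([0.5479, 0.2576])] [0.500725 0.3282  ]
```

Call:
apply_moves --moves '[0,-1,40,0,0,0,0,-1,80,0,0,0,0,-1,120,0,0,0,0,-1,150,0,0,0,0,-1,160,0,0,0]'

```text
clock: 10.35
ee_pos: [0.4842, 0.0804, 0.065]
ee_rot: [0.002, 1.0, -0.001, -0.002]
wrist_force: [-0.1, -0.5, -0.1]
gripper_width: 0.0933
grasp_force: 0.0
```

Call:
apply_moves --moves '[0,0,0,0,0,0,0,0,0,0,0,0,0,0,0,0,0,0,0,0,0,0,0,0,0,0,0,0,0,0]' --claw 50 --newtons 25

```text
clock: 10.98
ee_pos: [0.4863, 0.0843, 0.0678]
ee_rot: [0.0, 1.0, 0.001, 0.002]
wrist_force: [0.2, 1.9, 6.9]
gripper_width: 0.0653
grasp_force: 24.9
```

Call:
apply_moves --moves '[0,0,-20,0,0,0,0,0,-60,0,0,0,0,0,-105,0,0,0,0,0,-145,0,0,0,0,0,-170,0,0,0]'

```text
clock: 11.6
ee_pos: [0.4846, 0.0823, 0.2379]
ee_rot: [0.001, 1.0, -0.001, -0.0]
wrist_force: [-1.0, -0.1, -3.8]
gripper_width: 0.0657
grasp_force: 24.8
```

Call:
apply_moves --moves '[3,-20,0,0,0,0,10,-60,0,0,0,0,20,-110,0,0,0,0,30,-160,0,0,0,0,40,-210,0,0,0,0]'

```text
clock: 12.22
ee_pos: [0.4429, -0.1288, 0.2359]
ee_rot: [0.001, 1.0, -0.0, -0.002]
wrist_force: [0.7, -0.1, -2.4]
gripper_width: 0.0657
grasp_force: 24.8
```

Call:
apply_moves --moves '[5,-50,0,0,0,0,10,-100,0,0,0,0,12,-150,0,0,0,0,12,-190,0,0,0,0,12,-207,0,0,0,0]'

```text
clock: 12.85
ee_pos: [0.4304, -0.3364, 0.2353]
ee_rot: [0.003, 1.0, 0.0, -0.002]
wrist_force: [-0.4, 0.8, -2.5]
gripper_width: 0.0652
grasp_force: 24.8
```

Call:
apply_moves --moves '[0,0,30,0,0,0,0,0,75,0,0,0,0,0,120,0,0,0,0,0,150,0,0,0,0,0,158,0,0,0]'

```text
clock: 13.48
ee_pos: [0.4313, -0.3314, 0.0766]
ee_rot: [-0.001, 1.0, 0.002, -0.002]
wrist_force: [0.5, 1.1, -2.1]
gripper_width: 0.0656
grasp_force: 24.8
```

Call:
apply_moves --moves '[0,0,2,0,0,0,0,0,4,0,0,0,0,0,6,0,0,0,0,0,8,0,0,0,0,0,8,0,0,0]'

```text
clock: 14.1
ee_pos: [0.4327, -0.3339, 0.0708]
ee_rot: [0.0, 1.0, -0.0, -0.0]
wrist_force: [0.6, 0.1, -3.0]
gripper_width: 0.0655
grasp_force: 24.8
```

Call:
apply_moves --moves '[0,0,1,0,0,0,0,0,2,0,0,0,0,0,3,0,0,0,0,0,3,0,0,0,0,0,3,0,0,0]'

```text
clock: 14.72
ee_pos: [0.4328, -0.3339, 0.0689]
ee_rot: [0.0, 1.0, -0.0, 0.0]
wrist_force: [-1.5, 2.0, 5.9]
gripper_width: 0.0655
grasp_force: 24.9
```

Call:
apply_moves --moves '[0,0,0,0,0,0,0,0,0,0,0,0,0,0,0,0,0,0,0,0,0,0,0,0,0,0,-5,0,0,0]' --claw 93

```text
clock: 15.35
ee_pos: [0.4325, -0.3337, 0.0724]
ee_rot: [0.0, 1.0, 0.0, -0.0]
wrist_force: [-0.4, -0.4, 0.8]
gripper_width: 0.0929
grasp_force: 0.0
```

Call:
apply_moves --moves '[0,0,-25,0,0,0,0,0,-60,0,0,0,0,0,-100,0,0,0,0,0,-140,0,0,0,0,0,-160,0,0,0]'

```text
clock: 15.98
ee_pos: [0.4336, -0.3342, 0.2355]
ee_rot: [0.0, 1.0, -0.001, 0.002]
wrist_force: [0.6, -0.7, 0.2]
gripper_width: 0.0927
grasp_force: 0.0
```

Call:
apply_moves --moves '[0,40,0,0,0,0,0,90,0,0,0,0,-15,140,0,0,0,0,-30,190,0,0,0,0,-50,240,0,0,0,0]'

```text
clock: 16.6
ee_pos: [0.483, -0.0926, 0.2332]
ee_rot: [0.001, 1.0, -0.0, 0.0]
wrist_force: [0.6, -0.3, -0.8]
gripper_width: 0.093
grasp_force: 0.0
```

Call:
apply_moves --moves '[-20,40,0,0,0,0,-40,80,0,0,0,0,-60,120,0,0,0,0,-67,132,0,0,0,0,-67,132,0,0,0,0]'

```text
clock: 17.23
ee_pos: [0.5499, 0.0381, 0.2326]
ee_rot: [-0.0, 1.0, -0.0, -0.0]
wrist_force: [-0.3, -1.1, 1.0]
gripper_width: 0.0928
grasp_force: 0.0
```

Run:
```python
from h import *
s=get_state();print(s["clock"],s["ee_pos"],s["ee_rot"],s["gripper_width"])
m=camera_model("wrist");im=get_image("wrist");cv2.imwrite("pics/w5.png",im);np.savez("w5.npz",**m)
```

```text
17.225 [0.54988383 0.0381064  0.2325683 ] [-1.91147313e-04  9.99999919e-01 -2.29229190e-04 -2.71428007e-04] 0.09283872136340568
```

View pics/w5.png

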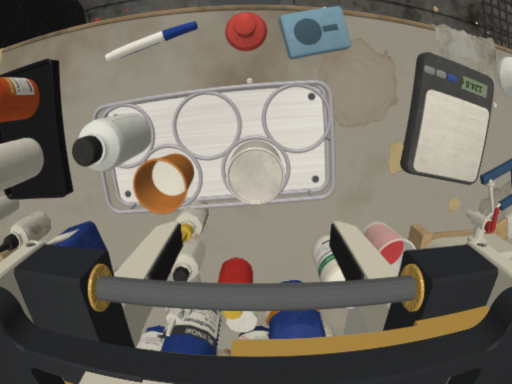

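The tin top is at about (256,176), centred between the fingers. The front-left and front-mid wells are empty, and both bottles stand in the tray.

Run:
```python
from h import *
m=dict(np.load("w5.npz"))
print("tin",on("wrist",(256,176),.076,m),"top edge/bottom edge",on("wrist",(256,148),.076,m),on("wrist",(256,204),.076,m),on("wrist",(229,176),.076,m),on("wrist",(285,176),.076,m))
print("wells",on("wrist",(297,117),.0425,m),on("wrist",(207,125),.0425,m))
P=[on("wrist",p,.03,m) for p in[(422,90),(489,104),(473,183),(413,169)]];print(P,np.mean(P,axis=0))
```

```text
tin [0.552  0.0391] top edge/bottom edge [0.5204 0.0391] [0.5852 0.0391] [0.552  0.0088] [0.552  0.0717]
wells [0.4872 0.0882] [ 0.4967 -0.0199]
[array([0.4403, 0.2649]), array([0.4439, 0.3986]), array([0.5707, 0.3816]), array([0.5514, 0.2595])] [0.501575 0.32615 ]
```

Call:
apply_moves --moves '[-2,1,45,0,0,0,-2,1,95,0,0,0,-2,1,140,0,0,0,-2,1,170,0,0,0,-2,1,178,0,0,0]'

```text
clock: 17.9
ee_pos: [0.5503, 0.0362, 0.0531]
ee_rot: [0.002, 1.0, -0.001, -0.002]
wrist_force: [0.1, 0.3, 0.2]
gripper_width: 0.0929
grasp_force: 0.0
```

Call:
apply_moves --moves '[0,0,1,0,0,0,0,0,2,0,0,0,0,0,2,0,0,0,0,0,2,0,0,0,0,0,2,0,0,0]'

```text
clock: 18.52
ee_pos: [0.5522, 0.0391, 0.053]
ee_rot: [0.0, 1.0, 0.0, 0.0]
wrist_force: [0.4, -0.1, -1.1]
gripper_width: 0.0931
grasp_force: 0.0
```

Call:
apply_moves --moves '[0,0,0,0,0,0,0,0,0,0,0,0,0,0,0,0,0,0,0,0,0,0,0,0,0,0,0,0,0,0]' --claw 50 --newtons 25

```text
clock: 19.15
ee_pos: [0.552, 0.0388, 0.0526]
ee_rot: [0.001, 1.0, -0.0, -0.0]
wrist_force: [0.5, -1.0, -0.3]
gripper_width: 0.0656
grasp_force: 25.0
```

Call:
apply_moves --moves '[0,0,-15,0,0,0,0,0,-45,0,0,0,0,0,-80,0,0,0,0,0,-105,0,0,0,0,0,-110,0,0,0]'

```text
clock: 19.77
ee_pos: [0.553, 0.0395, 0.1649]
ee_rot: [0.0, 1.0, 0.0, 0.002]
wrist_force: [0.3, 0.5, -1.4]
gripper_width: 0.0654
grasp_force: 25.0
```

Call:
apply_moves --moves '[5,20,0,0,0,0,12,60,0,0,0,0,20,100,0,0,0,0,28,140,0,0,0,0,35,180,0,0,0,0]'

```text
clock: 20.4
ee_pos: [0.5147, 0.2218, 0.1611]
ee_rot: [-0.001, 1.0, -0.0, -0.002]
wrist_force: [0.3, -0.1, -1.8]
gripper_width: 0.0657
grasp_force: 25.0
```

Call:
apply_moves --moves '[8,40,0,0,0,0,14,75,0,0,0,0,16,100,0,0,0,0,16,108,0,0,0,0,16,108,0,0,0,0]'

```text
clock: 21.02
ee_pos: [0.5002, 0.3272, 0.1616]
ee_rot: [-0.0, 1.0, -0.001, -0.001]
wrist_force: [-0.1, -0.4, -2.2]
gripper_width: 0.0658
grasp_force: 25.0
```

Run:
```python
from h import *
s=get_state();print(s["clock"],s["ee_pos"],s["ee_rot"],s["gripper_width"])
m=camera_model("wrist");im=get_image("wrist");cv2.imwrite("pics/w6.png",im);np.savez("w6.npz",**m)
```

```text
21.025 [0.50023515 0.32715657 0.1616328 ] [-2.74773526e-04  9.99999255e-01 -7.03588416e-04 -9.58732089e-04] 0.06579396621916593
```

View pics/w6.png

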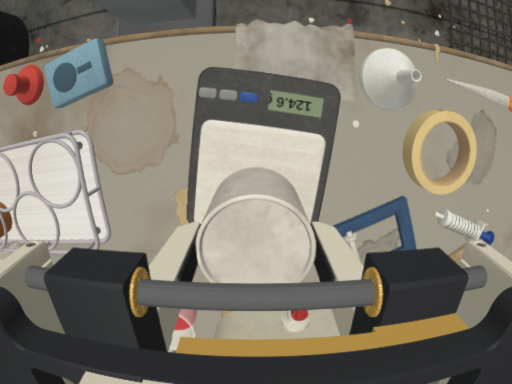

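Tin held upright above the pan. The pan's front corners are at (204,122) and (326,135), and its sides reach (188,221) and (314,221).

Run:
```python
from h import *
m=dict(np.load("w6.npz"))
a,b,c,d=[on("wrist",p,.03,m) for p in[(203,121),(327,134),(316,205),(195,190)]]
print(a,b,c,d); e=(b-a)/np.linalg.norm(b-a); n=np.array([e[1],-e[0]]);print(np.linalg.norm(b-a),(a+b)/2+.059*n,(a+b)/2-.059*n)
print("tin top",on("wrist",(256,246),.1616-.0525+.076,m))
```

```text
[0.4388 0.2746] [0.4514 0.4005] [0.528  0.3927] [0.5112 0.2632]
0.12652892949835623 [0.50380673 0.33167466] [0.38639327 0.34342534]
tin top [0.4969 0.3279]
```

Call:
apply_moves --moves '[-2,1,20,0,0,0,-2,1,45,0,0,0,-2,1,65,0,0,0,-2,1,76,0,0,0,-2,1,80,0,0,0]'

```text
clock: 21.7
ee_pos: [0.5035, 0.327, 0.0822]
ee_rot: [0.001, 1.0, -0.0, -0.0]
wrist_force: [-0.2, -0.1, -2.7]
gripper_width: 0.0652
grasp_force: 25.0
```

Call:
apply_moves --moves '[0,0,2,0,0,0,0,0,4,0,0,0,0,0,6,0,0,0,0,0,6,0,0,0,0,0,6,0,0,0]'

```text
clock: 22.32
ee_pos: [0.5033, 0.3282, 0.0768]
ee_rot: [0.0, 1.0, 0.0, 0.0]
wrist_force: [1.3, -0.1, -1.3]
gripper_width: 0.0657
grasp_force: 25.0
```

Call:
apply_moves --moves '[0,0,1,0,0,0,0,0,2,0,0,0,0,0,3,0,0,0,0,0,3,0,0,0,0,0,3,0,0,0]'

```text
clock: 22.95
ee_pos: [0.5033, 0.3281, 0.0742]
ee_rot: [0.0, 1.0, -0.0, 0.0]
wrist_force: [-1.3, -1.1, 4.4]
gripper_width: 0.0657
grasp_force: 25.0
```

Call:
apply_moves --moves '[0,0,0,0,0,0,0,0,0,0,0,0,0,0,0,0,0,0,0,0,0,0,0,0,0,0,0,0,0,0]' --claw 93

```text
clock: 23.58
ee_pos: [0.5033, 0.3281, 0.0736]
ee_rot: [0.0, 1.0, 0.0, -0.0]
wrist_force: [0.3, -0.1, 0.2]
gripper_width: 0.0928
grasp_force: 0.0
```

Call:
apply_moves --moves '[0,0,-20,0,0,0,0,0,-55,0,0,0,0,0,-95,0,0,0,0,0,-135,0,0,0,0,0,-160,0,0,0]'

```text
clock: 24.2
ee_pos: [0.5037, 0.3286, 0.236]
ee_rot: [0.0, 1.0, 0.001, 0.001]
wrist_force: [0.5, 0.3, -0.7]
gripper_width: 0.0928
grasp_force: 0.0
```

Run:
```python
from h import *
s=get_state();print(s["clock"],s["ee_pos"],s["gripper_width"])
m=camera_model("wrist");im=get_image("wrist");cv2.imwrite("pics/w7.png",im);np.savez("w7.npz",**m)
```

```text
24.2 [0.50366246 0.32861031 0.23599483] 0.09279066144717639
```

View pics/w7.png

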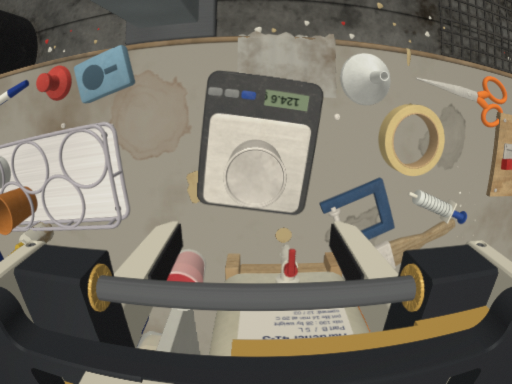

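Tin released and upright, its top at about (255,177). Pan corners are (211,114), (311,122), (302,213) and (203,203).

Run:
```python
from h import *
m=dict(np.load("w7.npz"))
P=[on("wrist",p,.03,m) for p in[(211,114),(311,122),(302,213),(203,203)]];print(P,np.mean(P,axis=0));print(on("wrist",(255,177),.098,m))
```

```text
[array([0.4383, 0.2739]), array([0.4482, 0.3994]), array([0.57  , 0.3924]), array([0.5555, 0.2591])] [0.503  0.3312]
[0.5027 0.3288]
```

Call:
apply_moves --moves '[5,-40,0,0,0,0,12,-95,0,0,0,0,20,-150,0,0,0,0,30,-205,0,0,0,0,40,-260,0,0,0,0]'

```text
clock: 24.88
ee_pos: [0.4623, 0.0662, 0.2331]
ee_rot: [0.0, 1.0, -0.0, -0.0]
wrist_force: [0.4, -0.8, -0.5]
gripper_width: 0.0928
grasp_force: 0.0
```

Call:
apply_moves --moves '[5,-55,0,0,0,0,12,-110,0,0,0,0,20,-165,0,0,0,0,30,-220,0,0,0,0,30,-270,0,0,0,0]'

```text
clock: 25.5
ee_pos: [0.4315, -0.2038, 0.2331]
ee_rot: [0.001, 1.0, -0.0, -0.001]
wrist_force: [1.3, 0.4, -0.2]
gripper_width: 0.093
grasp_force: 0.0
```

Call:
apply_moves --moves '[0,-50,0,0,0,0,0,-100,0,0,0,0,0,-132,0,0,0,0,0,-132,0,0,0,0,0,-132,0,0,0,0]'

```text
clock: 26.12
ee_pos: [0.4329, -0.3322, 0.2331]
ee_rot: [-0.0, 1.0, 0.001, -0.0]
wrist_force: [-0.1, -0.4, -0.4]
gripper_width: 0.0929
grasp_force: 0.0
```

Call:
apply_moves --moves '[0,-1,40,0,0,0,0,-1,85,0,0,0,0,-1,130,0,0,0,0,-1,158,0,0,0,0,-1,164,0,0,0]'

```text
clock: 26.75
ee_pos: [0.4323, -0.3321, 0.0682]
ee_rot: [-0.001, 1.0, 0.002, -0.001]
wrist_force: [0.7, -0.9, -0.2]
gripper_width: 0.0929
grasp_force: 0.0
```

Call:
apply_moves --moves '[0,0,0,0,0,0,0,0,0,0,0,0,0,0,0,0,0,0,0,0,0,0,0,0,0,0,0,0,0,0]' --claw 50 --newtons 25

```text
clock: 27.38
ee_pos: [0.4335, -0.3343, 0.0707]
ee_rot: [0.0, 1.0, 0.0, 0.001]
wrist_force: [-0.4, 2.5, 6.2]
gripper_width: 0.0657
grasp_force: 24.9
```

```bash
python3 -c "
from bench import *
s=get_state();print(s['ee_pos'],s['gripper_width'],s['grasp_force'],s['wrist_force'])"
```

```text
[ 0.43345852 -0.33429707  0.07071807] 0.06573302944380179 24.90826912340708 [-0.4347308   2.54197313  6.21237937]
```

Call:
apply_moves --moves '[0,0,-20,0,0,0,0,0,-60,0,0,0,0,0,-105,0,0,0,0,0,-145,0,0,0,0,0,-168,0,0,0]'

```text
clock: 28.0
ee_pos: [0.4326, -0.3355, 0.2393]
ee_rot: [0.001, 1.0, -0.001, 0.001]
wrist_force: [0.5, -0.3, -4.6]
gripper_width: 0.0653
grasp_force: 24.8
```

Call:
apply_moves --moves '[0,20,0,0,0,0,0,65,0,0,0,0,-10,115,0,0,0,0,-20,165,0,0,0,0,-30,215,0,0,0,0]'

```text
clock: 28.62
ee_pos: [0.4611, -0.1168, 0.2358]
ee_rot: [-0.0, 1.0, 0.001, -0.002]
wrist_force: [1.3, -0.8, -2.9]
gripper_width: 0.0651
grasp_force: 24.8
```

Call:
apply_moves --moves '[-10,50,0,0,0,0,-20,100,0,0,0,0,-22,150,0,0,0,0,-22,190,0,0,0,0,-22,205,0,0,0,0]'

```text
clock: 29.25
ee_pos: [0.4825, 0.0888, 0.236]
ee_rot: [-0.003, 1.0, 0.0, -0.002]
wrist_force: [0.4, -0.8, -3.2]
gripper_width: 0.0653
grasp_force: 24.8
```

Call:
apply_moves --moves '[0,0,15,0,0,0,0,0,40,0,0,0,0,0,65,0,0,0,0,0,80,0,0,0,0,0,80,0,0,0]'

```text
clock: 29.88
ee_pos: [0.4829, 0.0839, 0.1557]
ee_rot: [0.001, 1.0, -0.001, -0.003]
wrist_force: [-0.8, -0.7, -2.5]
gripper_width: 0.0651
grasp_force: 24.8
```

Run:
```python
from h import *
s=get_state();print(s["clock"],s["ee_pos"],s["gripper_width"])
m=camera_model("wrist");im=get_image("wrist");cv2.imwrite("pics/w8.png",im);np.savez("w8.npz",**m)
```

```text
29.875 [0.48290245 0.08385193 0.15572097] 0.06507781596080225
```

View pics/w8.png

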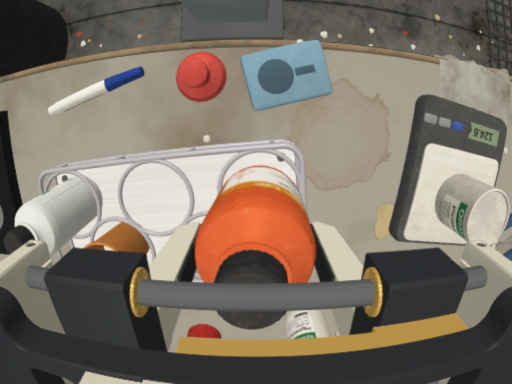

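Bottle held over its ring (centre column ~258). The tin stands well on the pan at the right.

Call:
apply_moves --moves '[-2,1,15,0,0,0,-2,1,30,0,0,0,-2,1,45,0,0,0,-2,1,60,0,0,0,-2,1,74,0,0,0]'

```text
clock: 30.55
ee_pos: [0.4869, 0.0861, 0.0825]
ee_rot: [0.0, 1.0, -0.0, -0.0]
wrist_force: [-0.2, 0.1, -2.5]
gripper_width: 0.0652
grasp_force: 24.8
```

Call:
apply_moves --moves '[0,0,2,0,0,0,0,0,4,0,0,0,0,0,6,0,0,0,0,0,8,0,0,0,0,0,8,0,0,0]'

```text
clock: 31.18
ee_pos: [0.4871, 0.0861, 0.0757]
ee_rot: [0.0, 1.0, 0.0, 0.0]
wrist_force: [0.4, 1.5, -3.0]
gripper_width: 0.0656
grasp_force: 24.8
```

Call:
apply_moves --moves '[0,0,2,0,0,0,0,0,3,0,0,0,0,0,5,0,0,0,0,0,6,0,0,0,0,0,6,0,0,0]'

```text
clock: 31.8
ee_pos: [0.487, 0.0861, 0.0698]
ee_rot: [0.0, 1.0, -0.0, -0.0]
wrist_force: [-0.2, 0.0, -0.7]
gripper_width: 0.0653
grasp_force: 24.8
```

Call:
apply_moves --moves '[0,0,1,0,0,0,0,0,2,0,0,0,0,0,2,0,0,0,0,0,2,0,0,0,0,0,2,0,0,0]'

```text
clock: 32.42
ee_pos: [0.4872, 0.0863, 0.0695]
ee_rot: [0.0, 1.0, -0.0, 0.001]
wrist_force: [-2.5, 0.1, 13.5]
gripper_width: 0.0653
grasp_force: 24.9
```

Call:
apply_moves --moves '[0,0,0,0,0,0,0,0,0,0,0,0,0,0,0,0,0,0,0,0,0,0,0,0,0,0,0,0,0,0]' --claw 93

```text
clock: 33.05
ee_pos: [0.487, 0.0861, 0.0675]
ee_rot: [0.0, 1.0, 0.0, -0.0]
wrist_force: [-0.1, -0.4, 0.3]
gripper_width: 0.093
grasp_force: 0.0
```

Call:
apply_moves --moves '[0,0,-20,0,0,0,0,0,-60,0,0,0,0,0,-105,0,0,0,0,0,-145,0,0,0,0,0,-170,0,0,0]'

```text
clock: 33.67
ee_pos: [0.4875, 0.0863, 0.2397]
ee_rot: [0.0, 1.0, 0.0, 0.001]
wrist_force: [0.4, -0.2, -0.4]
gripper_width: 0.0933
grasp_force: 0.0
```

Call:
apply_moves --moves '[-5,-45,0,0,0,0,-10,-95,0,0,0,0,-15,-145,0,0,0,0,-20,-195,0,0,0,0,-25,-245,0,0,0,0]'

```text
clock: 34.3
ee_pos: [0.5117, -0.1605, 0.2376]
ee_rot: [0.0, 1.0, 0.0, -0.0]
wrist_force: [1.1, 0.3, 0.1]
gripper_width: 0.0928
grasp_force: 0.0
```

Call:
apply_moves --moves '[-5,-50,0,0,0,0,-12,-100,0,0,0,0,-19,-145,0,0,0,0,-19,-173,0,0,0,0,-19,-173,0,0,0,0]'

```text
clock: 34.92
ee_pos: [0.5294, -0.3346, 0.2366]
ee_rot: [0.003, 1.0, -0.0, -0.001]
wrist_force: [-0.6, 0.5, 0.1]
gripper_width: 0.0927
grasp_force: 0.0
```

Call:
apply_moves --moves '[0,0,25,0,0,0,0,0,60,0,0,0,0,0,95,0,0,0,0,0,122,0,0,0,0,0,122,0,0,0]'

```text
clock: 35.55
ee_pos: [0.5296, -0.3287, 0.1138]
ee_rot: [-0.001, 1.0, 0.002, -0.002]
wrist_force: [0.4, 0.0, -0.1]
gripper_width: 0.0927
grasp_force: 0.0
```

Call:
apply_moves --moves '[0,0,0,0,0,0,0,0,0,0,0,0,0,0,0,0,0,0,0,0,0,0,0,0,0,0,0,0,0,0]' --claw 50 --newtons 30

```text
clock: 36.17
ee_pos: [0.5314, -0.3321, 0.1167]
ee_rot: [0.0, 1.0, -0.0, 0.001]
wrist_force: [-0.4, 0.9, 4.8]
gripper_width: 0.0649
grasp_force: 30.0
```

Call:
apply_moves --moves '[0,0,-20,0,0,0,0,0,-55,0,0,0,0,0,-95,0,0,0,0,0,-135,0,0,0,0,0,-165,0,0,0]'

```text
clock: 36.8
ee_pos: [0.5303, -0.3319, 0.2812]
ee_rot: [0.001, 1.0, 0.0, -0.0]
wrist_force: [0.3, 0.0, -3.3]
gripper_width: 0.0652
grasp_force: 29.9
```

Call:
apply_moves --moves '[0,15,0,0,0,0,5,45,0,0,0,0,10,80,0,0,0,0,15,120,0,0,0,0,20,160,0,0,0,0]'

```text
clock: 37.42
ee_pos: [0.5088, -0.169, 0.2779]
ee_rot: [-0.0, 1.0, 0.001, -0.003]
wrist_force: [1.2, 0.4, -2.2]
gripper_width: 0.0648
grasp_force: 29.9
```

Call:
apply_moves --moves '[5,40,0,0,0,0,10,80,0,0,0,0,15,115,0,0,0,0,15,140,0,0,0,0,15,153,0,0,0,0]'

```text
clock: 38.05
ee_pos: [0.494, -0.0165, 0.2787]
ee_rot: [-0.001, 1.0, 0.0, -0.002]
wrist_force: [-0.4, -0.8, -3.5]
gripper_width: 0.065
grasp_force: 29.9
```

Call:
apply_moves --moves '[0,0,20,0,0,0,0,0,50,0,0,0,0,0,80,0,0,0,0,0,95,0,0,0,0,0,95,0,0,0]'

```text
clock: 38.67
ee_pos: [0.4941, -0.0194, 0.1836]
ee_rot: [0.001, 1.0, -0.0, -0.003]
wrist_force: [-0.0, 0.2, -2.4]
gripper_width: 0.0649
grasp_force: 29.9
```

```bash
python3 -c "
from bench import *
for i in range(3):
  s=get_state();print(s['ee_pos'],s['ee_rot'],s['gripper_width']);get_image('side')"
```

```text
[ 0.49406706 -0.01940488  0.18357722] [ 6.74206907e-04  9.99995975e-01 -5.18488947e-05 -2.75537552e-03] 0.06494249602415138
[ 0.49513188 -0.01921269  0.18469016] [ 6.44222042e-04  9.99998904e-01  1.08076540e-05 -1.33329218e-03] 0.06537637517226733
[ 0.49585506 -0.01908153  0.18550409] [ 5.77019583e-04  9.99999793e-01  9.37162741e-06 -2.85606216e-04] 0.06490009993902866
```

Call:
apply_moves --moves '[0,0,14,0,0,0,0,0,28,0,0,0,0,0,42,0,0,0,0,0,55,0,0,0,0,0,60,0,0,0]'

```text
clock: 39.45
ee_pos: [0.4954, -0.0189, 0.1244]
ee_rot: [0.0, 1.0, 0.0, -0.001]
wrist_force: [0.1, 0.4, -1.9]
gripper_width: 0.0653
grasp_force: 29.9
```

Call:
apply_moves --moves '[0,0,2,0,0,0,0,0,4,0,0,0,0,0,6,0,0,0,0,0,8,0,0,0,0,0,8,0,0,0]'

```text
clock: 40.08
ee_pos: [0.4959, -0.0189, 0.1176]
ee_rot: [0.0, 1.0, -0.0, -0.0]
wrist_force: [-0.7, 0.6, -2.9]
gripper_width: 0.0648
grasp_force: 29.9
```

Call:
apply_moves --moves '[0,0,1,0,0,0,0,0,2,0,0,0,0,0,3,0,0,0,0,0,3,0,0,0,0,0,3,0,0,0]'

```text
clock: 40.7
ee_pos: [0.4967, -0.0188, 0.1156]
ee_rot: [0.0, 1.0, -0.0, 0.001]
wrist_force: [-0.9, 0.2, 5.3]
gripper_width: 0.065
grasp_force: 30.0
```

Contact. I'll release, rise, and check once more.

Call:
apply_moves --moves '[0,0,0,0,0,0,0,0,0,0,0,0,0,0,0,0,0,0,0,0,0,0,0,0,0,0,0,0,0,0]' --claw 93

```text
clock: 41.32
ee_pos: [0.4959, -0.0189, 0.1146]
ee_rot: [0.0, 1.0, 0.0, -0.0]
wrist_force: [-0.4, 0.5, -0.3]
gripper_width: 0.0929
grasp_force: 0.0
```

Call:
apply_moves --moves '[0,0,-25,0,0,0,0,0,-65,0,0,0,0,0,-110,0,0,0,0,0,-155,0,0,0,0,0,-185,0,0,0]'

```text
clock: 41.95
ee_pos: [0.4964, -0.0188, 0.3019]
ee_rot: [0.0, 1.0, -0.0, 0.001]
wrist_force: [0.3, 0.2, 0.3]
gripper_width: 0.0929
grasp_force: 0.0
```

Call:
apply_moves --moves '[-40,0,0,0,0,0,-80,0,0,0,0,0,-104,0,0,0,0,0,-104,0,0,0,0,0,-104,0,0,0,0,0]'

```text
clock: 42.58
ee_pos: [0.5991, -0.0189, 0.2994]
ee_rot: [0.0, 1.0, -0.0, -0.001]
wrist_force: [0.4, -0.9, 0.1]
gripper_width: 0.0929
grasp_force: 0.0
```

Run:
```python
from h import *
s=get_state();print(s["clock"],s["ee_pos"])
m=camera_model("wrist");im=get_image("wrist");cv2.imwrite("pics/w9.png",im);np.savez("w9.npz",**m)
```

```text
42.575 [ 0.59908623 -0.01888918  0.29943094]
```

View pics/w9.png

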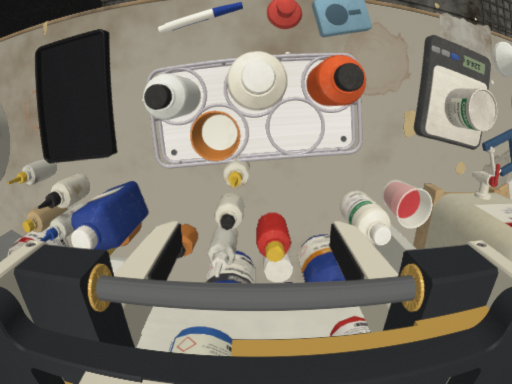

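All caps are within a pixel or so of their start positions: tall (259,79), short (348,77), slim (158,97). The cup is unmoved and the tin is upright on the pan, so I'm handing in.

```bash
python3 -c "
from bench import *
print(job_done())"
```

```text
the job is handed in; nothing more can be done
None
```

I handed the job in at about 43 s on the clock. By my last image checks the tin stands upright about 2–3 mm from the pan centre, the short and tall bottles are back in their wells within about 2 mm, and the slim bottle and tan cup have not moved; the hand-in returned no verdict.

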